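Load the ultrasonic cleaner and start it

ROBOT

A 6-joint arm with a two-finger parallel gripper is mounted at the origin on the work surface. World frame = base frame: x ahead of the robot, y to its left, z up, the work surface at z = 0. Lengths are in m, angles in degrees, forces in N, time in s.
With the tool pointing down it reaches from about 0.4 to 0.825 m from the base axis. Payload 7 kg.
Tool frame: the origin (TCP) lies at the very end of the fingers, on their centre line; the grasp point (between the pads) lies hold_point_z behind it (hold_point_z is the distance from the TCP to the grasp point, in m); z points along the fingers, y is the direction in which the jaws open and shut (so a half turn about z gives the same grasp; the last joint's range is limited). The gripper opens to 88 mm and grips with 3 to 60 N. Pads are 19 mm wide; open, the fingers measure 130 mm over their backs; the gripper's body (78 mm by 193 mm) begins 47 mm behind the grasp point.
Start: joints at [-48.409, 20.546, 0.682, 0, -70.136, -16.507], TCP at [0.286, -0.611, 0.227] pointing down, gripper open.
Joint ranges: [-176.03, 176.03], [-82.01, 121.73], [-58.28, 71.71], [-173.87, 95.51], [-174.79, -0.11], [-173.66, 173.66]. Speed limits (degrees/s): [136.94, 136.94, 172.46, 180, 180, 180].

INTERFACE

Orientations are given as [roll, pitch, yaw] about the fixed x, y, z axes, in that order (R = Rz(yaw) Ry(pitch) Rx(roll)).
In Python, from plant import get_obs, snapshot, close_job, hold_point_z gives the robot as it stands. The module is installed in compiled form; this text tells all that it offers.
- The arm moves only by the tool jog_arm, never from a script. Its argument "commands" is a list of rows, each a list of 4 numbers: the shift along the world's x, y, z in mm, then the turn about the world's z in degrees. In form: [[x, y, z, turn], ...]. A call has exactly 10 rows; each row shifts and turns the commanded pose from where the row before left it; what a row does not reach is not made up. A row lasts 1/12 s, in which the tool goes at most 41.7 mm and 7.16 degrees, less where a joint would pass 70% of its speed; a pose out of reach is approached as far as the arm can. A call is refused whole if a number of a shift passes 41.7 or a number of a turn 7.16, either way. A call with a gripper value outside its range is refused whole. "fingers" is the finger opening in mm, from 0 to 87.6, set as the call begins (left out, the last holds). The fingers move at their own pace and stop on an object; the grip force is fixed at half the most. Time passes only in rows, so rows that do not move let the fingers close, or fill a call up. It gives the time, the measured TCP pose, the force and the opening at its end, in the units of the state.
- get_obs(): the state, without advancing time (a new reading comes with each control period).
- snapshot(name): name is "side" or "top"; returns a dict with "image" (400x640x3 uint8, red, green, blue), "fov_y" (degrees; the focal length in pixels is half the picture's height over the tangent of half this angle, whatever the lens; pixels are square), "cx", "cy" (the principal point, pixels), "dist_coeffs" ([k1, k2, p1, p2, k3] as OpenCV has them; the pictures are not rectified), "rvec" (rotation vector, rad) and "tvec" (3), from world to camera coordinates, as OpenCV has them. Camera axes: x right, y down, z forward; pixel columns grow to the right and rows downward; lengths in m; the calibration is good to about 2 mm. A picture is of the moment at which its call begins. There is no depth.
- close_job(): hands the job in, once; it reports no verdict.
The state is a dict: "clock": time; "joint_pos": joint angles; "qvel": joint speeds; "tau": joint torques, N m; "tool_pos": TCP position; "orientation": TCP orientation; "force": force on the tool from outside, world axes, zero at the start; "moment": the same for the moment, N m; "opening": finger opening in m.
Only numpy, scipy, OpenCV 4.12 (cv2) and the standard library are available. Lean on these libraries where they do the work, as an engineer would, in place of code of your own. Each camera call takes 0.05 s, during which the arm holds its last target.

TASK

Run the spectacles through the ultrasonic cleaner: lift the lid off the cleaner by its handle and lay it the right way up in the middle of the black rubber mat, then lift the wire basket with the spectacles in it by its handle and lower it into the tank until it stands flat on the tank floor. Lift the lid back onto the cleaner so that it is fully seated, then pull the sprung round starter knob straight up to its stop, hold it there for half a second and let it spring back. Set basket and lid down rather than dropping them, keep the spectacles in the basket, and leave the other things on the bench where they are.

Things in the scene. Friction and masses are not known exactly. Their poses are not given: they have to be found in the camera images.
- cleaner: Bench-top ultrasonic cleaner, fixed to the bench: a bare steel open tank 136 mm (x) by 206 mm (y), 120 mm high, with a white control box (84 mm along y, 136 mm along x, 105 mm high) at its +y end. Origin on the bench under the middle of the tank. The tank opening is 120 mm (x) by 190 mm (y), walls 8 mm thick, inner floor 30 mm and rim 120 mm above the bench. The closed lid covers it at the start.
- tank_floor (a point): Middle of the tank's inner floor, 30 mm above the bench, axes as the cleaner's; the basket's origin comes here (about 14 mm of room all round)
- lid_seat (a point): Where the lid's origin lies when it is seated: over the middle of the tank, 6 mm below the rim (114 mm above the bench), axes as the cleaner's
- starter (a joint): Starter knob's travel: 0 pressed home by its spring, 0.028 m pulled straight up to its stop; the spring takes about 3 N at the start and 7 N at the stop and draws the knob back when let go
- knob (a point): Middle height of the round black knob's grip, on its axis, moves with it: on top of the control box, 145 mm along +y from the cleaner's origin. The knob is 34 mm across and 26 mm tall, its underside 15 mm and this point 29 mm above the box top when home (134 mm above the bench). Its axis is 42 mm from the edge of the closed lid; grip it with the fingers closing along the cleaner's x
- lid: Loose bare steel lid, 0.35 kg or so: a plate 136 mm (x) by 206 mm (y), 6 mm thick, over a skirt 108 by 178 mm and 6 mm deep that drops into the tank opening with 6 mm of room all round. Origin at the middle of the skirt's underside. z up. Fits with either long end towards the control box.
- lid_handle (a point): Middle of the lid's handle bar, 46 mm above the lid's origin: a dark straight bar along the lid's x, 86 mm long, 12 mm thick and 12 mm tall, on a post at each end; 28 mm of room under the bar
- basket: Loose steel wire basket standing on the bench, 92 mm (x) by 160 mm (y), walls 36 mm high, 0.25 kg or so; origin at the middle of its underside, z up. Total height with handle 78 mm. Fits the tank with its y along the tank's y, either way round.
- basket_handle (a point): Middle of the basket's fixed handle bar, 72 mm above the basket's origin: a straight bar along the basket's x, across the middle of the basket, 92 mm long, 12 mm thick and 12 mm tall, on a post at each end (80 mm between the posts)
- basket_floor (a point): Middle of the basket's inner floor, 4 mm above its origin
- spectacles: Folded spectacles, 42 mm by 130 mm, 16 mm high, loose in the basket; origin at the middle of the underside
- mat: Black rubber mat fixed on the bench, 150 mm (x) by 220 mm (y), 4 mm thick, to one side of the cleaner with the basket on the other; origin at the middle of its underside
- mug: Bystander: white mug, 76 mm across, 90 mm high, origin under its middle
- jar: Bystander: amber glass jar, 60 mm across, 85 mm high, origin under its middle
- beaker: Bystander: white plastic cup, 64 mm across, 85 mm high, origin under its middle
- file: Bystander: flat file with a wooden handle, 225 mm long, lying along its x, origin near its middle
- screwdriver: Bystander: screwdriver, 180 mm long, lying along its x
- pliers: Bystander: pliers, 135 mm long, lying along their x
Not all that is in view belongs to the job. Leave any yellow look-alike of the lid alone.

How it is judged (in metres and radians):
On the way, in this order (a step that is already met when the one before it is completed fails the run):
1. the lid lies flat, right way up and let go, on the rubber mat, its middle within 50 mm of the mat's middle (horizontal distance between lid and mat below 0.05 m and height (world z) of lid below 0.01 m and angle between lid's own z axis and vertical below 0.08 rad and contact force between the fingers and lid below 0.3 N), for 0.2 s.
2. the basket, with the spectacles in it, stands flat on the tank floor and is let go (horizontal distance between basket and tank_floor below 0.032 m and z of basket in the frame of tank_floor below 0.006 m and angle between basket's own z axis and vertical below 0.1 rad and distance between spectacles and basket_floor below 0.045 m and contact force between the fingers and basket below 0.3 N), for 0.2 s.
3. the lid is seated on the cleaner and let go, with the starter knob still home (horizontal distance between lid and lid_seat below 0.011 m and z of lid in the frame of lid_seat below 0.004 m and angle between lid's own z axis and vertical below 0.04 rad and angle between the x axis of lid and the x axis of cleaner, either way round below 0.15 rad and contact force between the fingers and lid below 0.3 N and value of joint starter below 0.004 m), for 0.2 s.
4. with the lid on, the starter knob is pulled up to its stop (25 mm or more) and held there for 0.2 s (horizontal distance between lid and lid_seat below 0.011 m and z of lid in the frame of lid_seat below 0.004 m and angle between lid's own z axis and vertical below 0.04 rad and angle between the x axis of lid and the x axis of cleaner, either way round below 0.15 rad and value of joint starter above 0.025 m), for 0.2 s.
At the end, for the whole second after the job is handed in: Basket flat on the tank floor (6 mm height, 32 mm sideways, 0.1 rad) with the spectacles in it (45 mm of its floor's middle); lid seated (11 mm sideways, 4 mm height, level to 0.04 rad, square to 0.15 rad); starter knob back home (under 3 mm); all at rest (horizontal distance between basket and tank_floor below 0.032 m and z of basket in the frame of tank_floor below 0.006 m and angle between basket's own z axis and vertical below 0.1 rad and distance between spectacles and basket_floor below 0.045 m and horizontal distance between lid and lid_seat below 0.011 m and z of lid in the frame of lid_seat below 0.004 m and angle between lid's own z axis and vertical below 0.04 rad and angle between the x axis of lid and the x axis of cleaner, either way round below 0.15 rad and value of joint starter below 0.003 m and linear speed of each of lid, basket below 0.03 m/s and velocity of joint starter below 0.01 m/s); the robot touches nothing.
It fails at once if the basket is dropped: let go, it falls faster than 0.6 m/s inside the tank (horizontal distance between basket and tank_floor below 0.05 m and z of basket in the frame of tank_floor below 0.07 m and linear speed of basket above 0.6 m/s and contact force between the fingers and basket below 0.3 N).
It fails at once if the lid is dropped: let go, it falls faster than 0.6 m/s within 25 mm above the mat or its seat (((horizontal distance between lid and lid_seat below 0.05 m and z of lid in the frame of lid_seat below 0.025 m) or (horizontal distance between lid and mat below 0.1 m and height (world z) of lid below 0.029 m)) and linear speed of lid above 0.6 m/s and contact force between the fingers and lid below 0.3 N).
It fails at once if a bystander (mug, jar, cup, file, screwdriver or pliers) is moved more than 30 mm (distance of any of mug, jar, beaker, file, screwdriver, pliers from where it was at the start of the episode above 0.03 m).
It also fails if it takes over 72 s, if anything falls off the work surface, if the arm or the gripper's body presses on something with over 40 N, if the wrist force passes 120 N, or if a joint passes its speed limit or range.

## Working session

There is one attempt and no reset: what is moved stays moved. The work goes in short steps, Python scripts to look and compute and a tool call to move; the robot and the scene stay as the last step left them, time stands still between calls to the robot, and variables do not carry over. Pictures are saved under pics/ and viewed, and the job is handed in when it is done.

Besides the shell and the picture viewer there is one more tool, called as name([rows], argument=value, ...), one row to a line, values as JSON. jog_arm: Moves the arm, as the interface text tells. Its arguments: {"type":"object","properties":{"commands":{"type":"array","items":{"type":"array","items":{"type":"number"}}},"fingers":{"type":"number"}},"required":["commands"]}

```bash
mkdir -p pics; cat > h.py <<'E'
import numpy as np, cv2
from plant import get_obs, snapshot, close_job, hold_point_z
def cam(s):
    f=200/np.tan(np.radians(s["fov_y"])/2)
    h=s["image"].shape[0]/2
    f=h/np.tan(np.radians(s["fov_y"])/2)
    K=np.array([[f,0,s["cx"]],[0,f,s["cy"]],[0,0,1.]])
    return K,np.array(s["dist_coeffs"],float),np.array(s["rvec"],float),np.array(s["tvec"],float)
def ray(s,px):
    K,d,r,t=cam(s);R=cv2.Rodrigues(r)[0]
    n=cv2.undistortPoints(np.array(px,float).reshape(-1,1,2),K,d).reshape(-1,2)
    D=np.c_[n,np.ones(len(n))]@R
    return -R.T@t.ravel(),D
def plane(s,px,z):
    o,D=ray(s,px)
    return o+D*((z-o[2])/D[:,2])[:,None]
def proj(s,P):
    K,d,r,t=cam(s)
    return cv2.projectPoints(np.array(P,float).reshape(-1,1,3),r,t,K,d)[0].reshape(-1,2)
def save(s,n): cv2.imwrite(f"pics/{n}.png",s["image"][:,:,::-1])
E
python3 - <<'E'
from h import *
print(hold_point_z if not callable(hold_point_z) else hold_point_z())
for n in("side","top"):
    s=snapshot(n);save(s,n+"0");o,_=ray(s,[[320,200]]);print(n,s["fov_y"],s["cx"],s["cy"],s["dist_coeffs"],o)
o=get_obs();print({k:np.round(o[k],3) for k in o})
E
```

```text
0.0188
side 45.5477042107288 324.95885568288134 202.31847555779893 [-0.00831888  0.          0.          0.          0.        ] [0.41115614 0.87891196 1.24741708]
top 44.50807309533773 316.8267583215322 200.23375091049743 [-0.14664519  0.          0.          0.          0.        ] [ 0.33942903 -0.0221117   1.68091999]
{'clock': np.float64(0.1), 'joint_pos': array([-4.8408e+01,  2.0586e+01,  6.3800e-01, -1.9000e-02, -7.0135e+01,
       -1.6507e+01]), 'qvel': array([-0.199, -0.122,  0.142,  0.082,  0.002, -0.107]), 'tau': array([-2.0000e-03, -5.8416e+01,  2.9375e+01,  7.0160e+00,  1.0000e-02,
       -0.0000e+00]), 'tool_pos': array([ 0.286, -0.611,  0.226]), 'orientation': array([ 1.79915e+02, -7.00000e-03, -1.54922e+02]), 'force': array([0.037, 0.048, 0.425]), 'moment': array([ 0.011, -0.002,  0.001]), 'opening': np.float64(0.088)}
```

View pics/top0.png

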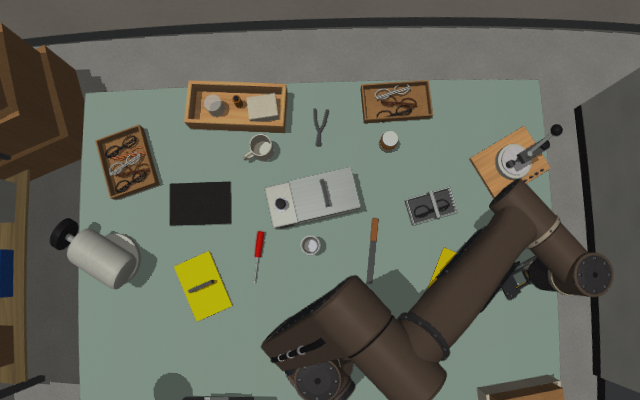

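View pics/side0.png

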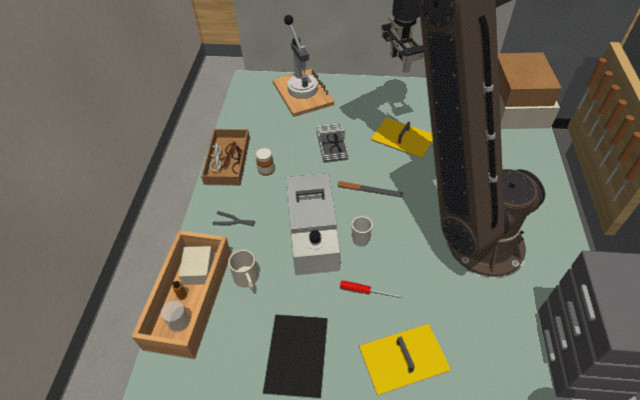

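The top view shows the grey lid on the cleaner at about (325,193) and its dark handle at (325,192). The knob is at (281,204), the wire basket at (431,206) and the mat at (200,203). There are two yellow look-alikes, at (203,286) and (445,265). The grey one sits on the tank next to the white box, so that is the lid I want. I'll enlarge the area to confirm.

```bash
python3 - <<'E'
import cv2
a=cv2.imread("pics/top0.png");cv2.imwrite("pics/top0c.png",cv2.resize(a[150:240,255:465],None,fx=3.8,fy=3.8,interpolation=cv2.INTER_CUBIC))
a=cv2.imread("pics/side0.png");cv2.imwrite("pics/side0c.png",cv2.resize(a[115:275,270:380],None,fx=3.7,fy=3.7,interpolation=cv2.INTER_CUBIC))
E
```

```text
(no output)
```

View pics/top0c.png

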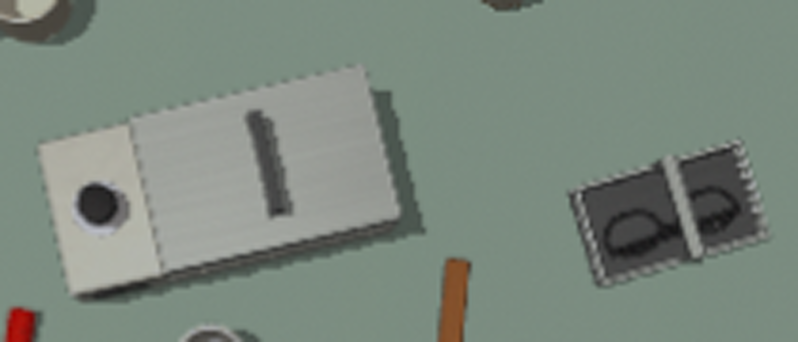

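View pics/side0c.png

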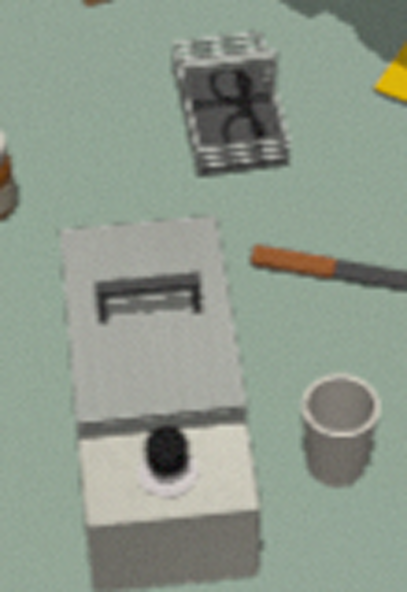

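The crop confirms it: the grey lid sits on the tank with its dark bar. The basket holds dark spectacles under a bright bar. Next I'll measure positions.

```bash
cat > m.py <<'E'
from h import *
def blob(s,mask,box):
    m=np.zeros(mask.shape,np.uint8);x0,y0,x1,y1=box;m[y0:y1,x0:x1]=mask[y0:y1,x0:x1]
    n,l,st,c=cv2.connectedComponentsWithStats(m);i=1+np.argmax(st[1:,4])
    ys,xs=np.where(l==i);return np.c_[xs,ys].astype(np.float32)
def rect(P):
    c,sz,a=cv2.minAreaRect(P[:,:2].astype(np.float32));B=cv2.boxPoints((c,sz,a))
    e=[B[1]-B[0],B[2]-B[1]];e=max(e,key=np.linalg.norm)
    return np.round(c,4),np.round(sorted(sz),4),round(np.degrees(np.arctan2(e[1],e[0]))%180,2)
E
python3 - <<'E'
from m import *
s=snapshot("top");im=s["image"].astype(int);g=im.max(2);sp=im.max(2)-im.min(2)
mat=blob(s,(g<60).astype(np.uint8),(160,170,242,236));print("mat",rect(plane(s,mat,.004)))
h=blob(s,(g<110).astype(np.uint8),(305,165,345,215));P=plane(s,h,.166);print("lidhandle",rect(P),P.mean(0),len(h))
k=blob(s,(g<70).astype(np.uint8),(270,192,295,216));P=plane(s,k,.146);print("knob",rect(P),P.mean(0))
# lid+box top light low-sat
u=blob(s,((g>125)&(im[:,:,1]-im[:,:,0]<12)).astype(np.uint8),(255,160,365,240));
P=plane(s,u,.126);print("lid+box",rect(P),len(u))
c=np.array([255,150])+np.array([[132,120],[362,66],[400,217],[160,272]])/3.8
P=plane(s,c,.126);print("lid corners",P[:,:2].round(4),P.mean(0), [np.linalg.norm(P[i]-P[i-1]) for i in range(4)])
c=np.array([255,150])+np.array([[572,192],[742,142],[768,238],[600,285]])/3.8
P=plane(s,c,.036);print("basket corners",P[:,:2].round(4),P.mean(0),[np.linalg.norm(P[i]-P[i-1]) for i in range(4)])
c=np.array([255,150])+np.array([[667,158],[694,260]])/3.8
P=plane(s,c,.078);print("bh",P,P.mean(0))
print(im[195,300],im[205,437],im[205,350],im[205,400])
E
```

```text
mat (array([0.5501, 0.397 ]), array([0.1475, 0.2146]), np.float32(90.34))
lidhandle (array([ 0.5528, -0.041 ]), array([0.019 , 0.0889]), np.float32(12.89)) [ 0.55209437 -0.04088656  0.166     ] 160
knob (array([0.5239, 0.1024]), array([0.0287, 0.0287]), np.float32(178.45)) [0.52476994 0.10276081 0.146     ]
lid+box (array([0.546 , 0.0031]), array([0.1373, 0.2889]), np.float32(101.59)) 3431
lid corners [[ 0.5966  0.073 ]
 [ 0.6377 -0.1237]
 [ 0.5076 -0.1512]
 [ 0.4667  0.052 ]] [ 0.5521511  -0.03747975  0.126     ] [np.float64(0.13159964659410794), np.float64(0.20096923353499607), np.float64(0.13300004613529848), np.float64(0.20724320323143236)]
basket corners [[ 0.5355 -0.3138]
 [ 0.5767 -0.4713]
 [ 0.489  -0.4899]
 [ 0.4514 -0.335 ]] [ 0.51314076 -0.40250772  0.036     ] [np.float64(0.0867143557429033), np.float64(0.16274100707237363), np.float64(0.08965387674156768), np.float64(0.1593293082599984)]
bh [[ 0.55818294 -0.39196131  0.078     ]
 [ 0.46784388 -0.41093449  0.078     ]] [ 0.51301341 -0.4014479   0.078     ]
[157 161 156] [82 84 82] [152 155 150] [124 141 129]
```

```bash
python3 - <<'E'
from m import *
s=snapshot("side");t=snapshot("top")
def dbg(n,b):
    im=s["image"][b[1]:b[3],b[0]:b[2]].max(2);print(n)
im=s["image"].astype(int);g=im.max(2)
k=blob(s,(g<60).astype(np.uint8),(303,226,328,248));print("knob side c",k.mean(0),len(k),"->",plane(s,[k.mean(0)],.137))
# expected projections
ps=np.radians(11.5);ex=np.array([np.cos(ps),np.sin(ps),0]);ey=np.array([-np.sin(ps),np.cos(ps),0])
C=np.array([.5525,-.040,0])
def draw(s,pts,n,b,f):
    a=cv2.resize(s["image"][b[1]:b[3],b[0]:b[2],::-1],None,fx=f,fy=f,interpolation=cv2.INTER_CUBIC)
    for L in pts:
        p=((proj(s,L)-[b[0],b[1]]+.5)*f).astype(int).reshape(-1,1,2);cv2.polylines(a,[p],True,(0,0,255),1)
    cv2.imwrite("pics/"+n+".png",a)
z=np.array([0,0,1.])
R=lambda C,ex,ey,a,b,h:[C+sx*a*ex+sy*b*ey+h*z for sx,sy in((1,1),(1,-1),(-1,-1),(-1,1))]
B=np.array([.513,-.402,0]);pb=np.radians(13);bx=np.array([np.cos(pb),np.sin(pb),0]);by=np.array([-np.sin(pb),np.cos(pb),0])
pts=[R(C,ex,ey,.068,.103,.126),R(C,ex,ey,.043,.006,.166),R(C+.145*ey,ex,ey,.012,.012,.146),R(B,bx,by,.046,.08,.036),R(B,bx,by,.046,.006,.078)]
draw(s,pts,"ov_s",(270,115,380,275),3.7);draw(t,pts,"ov_t",(255,150,465,240),3.8)
E
```

```text
knob side c [314.61404 236.36842] 114 -> [[0.52294632 0.10955219 0.137     ]]
```

View pics/ov_s.png

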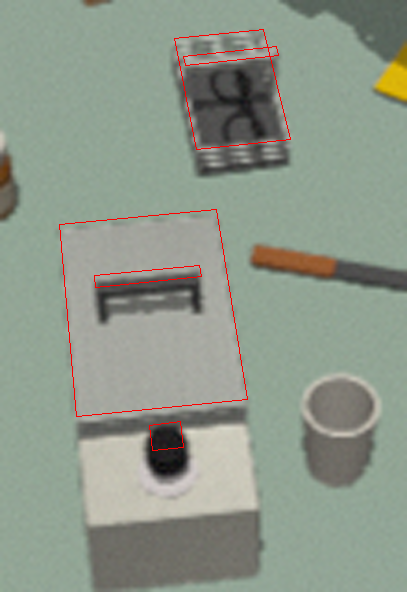

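View pics/ov_t.png

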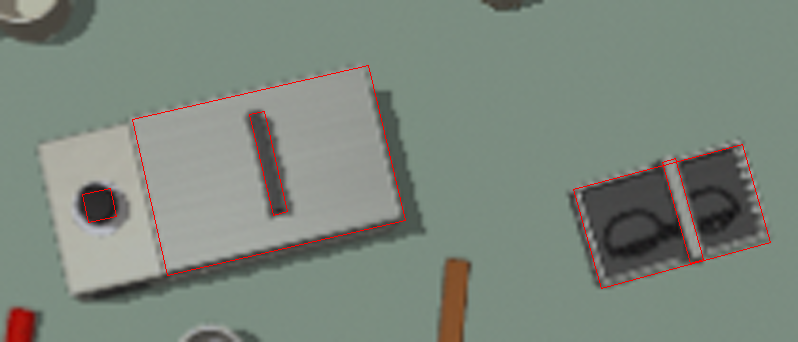

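Both views agree to about 3 mm. The lid bar is near (0.5525, −0.038) with a yaw of about 11.5°, and the basket bar is near (0.513, −0.401) with a yaw of about 13°. Now I'll move above the lid.

jog_arm([
  [13, 29, 3, -0.7],
  [13, 29, 3, -0.7],
  [13, 29, 3, -0.7],
  [13, 29, 3, -0.7],
  [13, 29, 3, -0.7],
  [13, 29, 3, -0.7],
  [13, 29, 3, -0.7],
  [13, 29, 3, -0.7],
  [13, 29, 0, -0.7],
  [13, 29, 0, -0.7],
], fingers=87)

```text
clock: 1.08
tool_pos: [0.4165, -0.3199, 0.2509]
orientation: [-180.0, 0.0, -162.0]
force: [2.3, 0.6, -0.1]
opening: 0.0866
```

jog_arm([
  [14, 29, 0, -0.7],
  [14, 29, 0, -0.7],
  [14, 29, 0, -0.7],
  [14, 29, 0, -0.7],
  [14, 29, 0, -0.7],
  [14, 29, 0, -0.7],
  [14, 29, 0, -0.7],
  [14, 29, 0, -0.7],
  [12, 28, 0, -0.5],
  [12, 22, 0, -0.5],
])

```text
clock: 1.92
tool_pos: [0.5525, -0.0373, 0.2506]
orientation: [180.0, 0.0, -168.5]
force: [-0.0, -1.4, 0.5]
opening: 0.0867
```

jog_arm([
  [0, 0, -20, 0],
  [0, 0, -20, 0],
  [0, 0, -20, 0],
  [0, 0, -20, 0],
  [0, 0, -15, 0],
  [0, 0, -8, 0],
  [0, 0, -5, 0],
  [0, 0, 0, 0],
  [0, 0, 0, 0],
  [0, 0, 0, 0],
])

```text
clock: 2.75
tool_pos: [0.5528, -0.0392, 0.1436]
orientation: [-180.0, 0.1, -168.5]
force: [-0.4, 0.1, 0.0]
opening: 0.0867
```

```bash
python3 - <<'E'
from m import *
for n,b in(("side",(270,130,380,270)),("top",(255,140,400,240))):
    s=snapshot(n);cv2.imwrite(f"pics/g1{n}.png",cv2.resize(s["image"][b[1]:b[3],b[0]:b[2],::-1],None,fx=4,fy=4,interpolation=cv2.INTER_CUBIC))
a=cv2.imread("pics/g1side.png");b=cv2.imread("pics/g1top.png")[:,:350];
E
```

```text
(no output)
```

View pics/g1side.png

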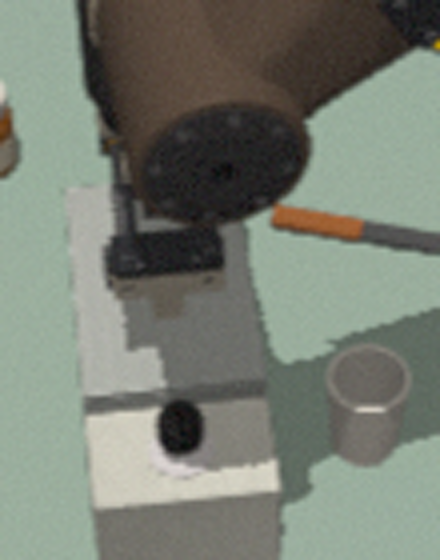

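The gripper straddles the bar, which is hidden behind it in the side view. Closing now.

jog_arm([
  [0, 0, 0, 0],
  [0, 0, 0, 0],
  [0, 0, 0, 0],
  [0, 0, 0, 0],
  [0, 0, 0, 0],
  [0, 0, 0, 0],
  [0, 0, 0, 0],
  [0, 0, 0, 0],
  [0, 0, 0, 0],
  [0, 0, 0, 0],
], fingers=0)

```text
clock: 3.68
tool_pos: [0.5521, -0.0393, 0.1425]
orientation: [180.0, -0.0, -168.5]
force: [0.3, 0.3, 0.3]
opening: 0.026
```

jog_arm([
  [0, 0, 0, 0],
  [0, 0, 0, 0],
  [0, 0, 0, 0],
  [0, 0, 0, 0],
  [0, 0, 0, 0],
  [0, 0, 0, 0],
  [0, 0, 0, 0],
  [0, 0, 0, 0],
  [0, 0, 0, 0],
  [0, 0, 0, 0],
])

```text
clock: 4.52
tool_pos: [0.5522, -0.0393, 0.1426]
orientation: [-180.0, 0.0, -168.5]
force: [1.0, 1.0, 0.1]
opening: 0.0118
```

jog_arm([
  [0, 0, 3, 0],
  [0, 0, 5, 0],
  [0, 0, 8, 0],
  [0, 0, 12, 0],
  [0, 0, 15, 0],
  [0, 0, 15, 0],
  [0, 0, 15, 0],
  [0, 0, 12, 0],
  [0, 0, 10, 0],
  [0, 0, 5, 0],
])

```text
clock: 5.35
tool_pos: [0.5526, -0.0394, 0.2446]
orientation: [-180.0, 0.1, -168.5]
force: [0.1, -0.3, -2.9]
opening: 0.0117
```

```bash
python3 - <<'E'
from m import *
for n in("side","top"):
    s=snapshot(n);save(s,"l1"+n)
print(get_obs()["opening"],get_obs()["tool_pos"],get_obs()["force"])
E
```

```text
0.011572358940032142 [ 0.55247111 -0.03931725  0.24358648] [-0.02038827 -0.48039468 -3.44513021]
```

View pics/l1side.png

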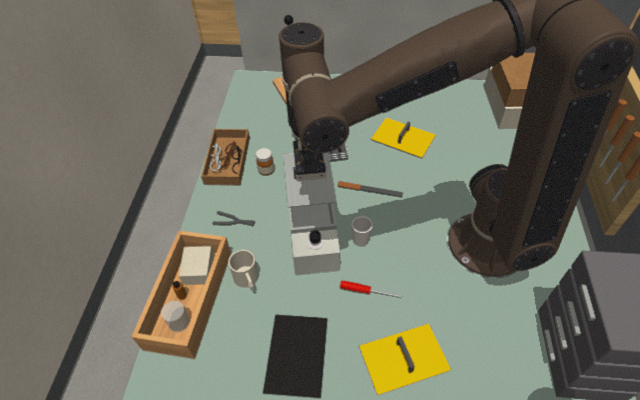

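View pics/l1top.png

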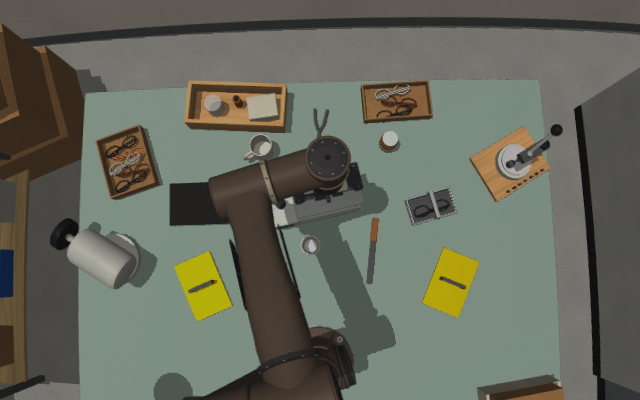

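The lid is up cleanly: the force is 3.4 N, which matches 0.35 kg, and the opening is 11.6 mm. The tank is open at about (312,214) in the side view. Next I'll carry the lid to the mat.

jog_arm([
  [0, 8, 0, 0],
  [0, 16, 0, 0],
  [0, 24, 0, 0],
  [0, 27, 0, 0],
  [0, 27, 0, 0],
  [0, 27, 0, 0],
  [0, 27, 0, 0],
  [0, 27, 0, 0],
  [0, 27, 0, 0],
  [0, 27, 0, 0],
])

```text
clock: 6.28
tool_pos: [0.5513, 0.1992, 0.2414]
orientation: [-180.0, -0.1, -168.5]
force: [-0.3, 0.4, -2.6]
opening: 0.0116
```

jog_arm([
  [0, 27, 0, 0],
  [0, 27, 0, 0],
  [0, 27, 0, 0],
  [0, 27, 0, 0],
  [-1, 27, 0, 0],
  [-1, 25, 0, 0],
  [0, 20, 0, 0],
  [0, 13, 0, 0],
  [0, 7, 0, 0],
  [0, 0, 0, 0],
])

```text
clock: 7.12
tool_pos: [0.5497, 0.3987, 0.2413]
orientation: [-179.9, -0.1, -168.5]
force: [-0.3, -0.7, -3.7]
opening: 0.0121
```

```bash
python3 - <<'E'
from m import *
for n in("side","top"):
    s=snapshot(n);save(s,"l2"+n)
print(get_obs()["opening"],get_obs()["tool_pos"],get_obs()["force"])
E
```

```text
0.01153616677569814 [0.54991777 0.39698618 0.24207885] [-0.59190196 -1.08373072 -2.41213445]
```

View pics/l2side.png

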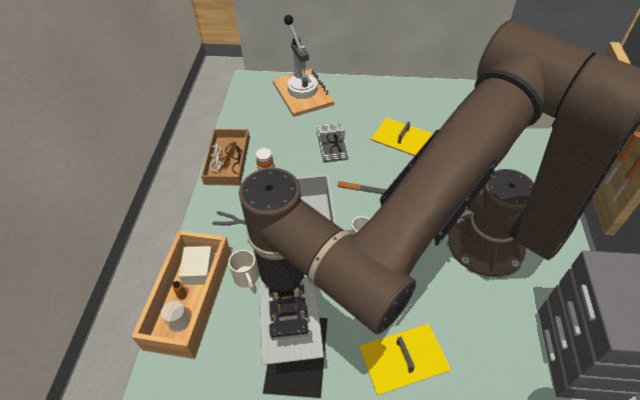

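View pics/l2top.png

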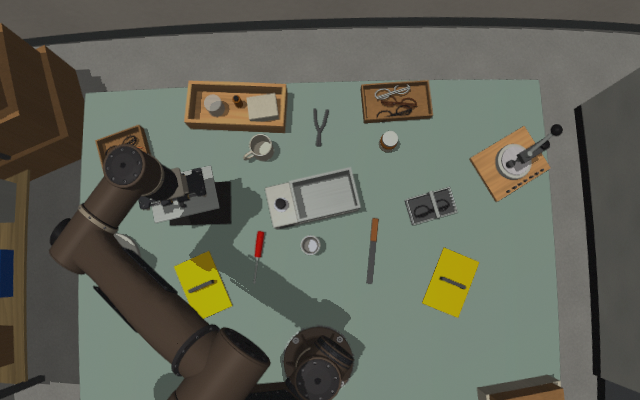

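The forearm elbow is over the white device at the left, (90,255) in the top view. Before lowering, I'll check how high the elbow is.

```bash
python3 - <<'E'
from m import *
s=snapshot("side");t=snapshot("top")
def tri(a,b):
    o1,d1=ray(s,[a]);o2,d2=ray(t,[b]);d1=d1[0];d2=d2[0]
    u,v=np.linalg.lstsq(np.c_[d1,-d2],o2-o1,rcond=None)[0]
    p,q=o1+u*d1,o2+v*d2;return ((p+q)/2).round(3),np.linalg.norm(p-q).round(3)
print("elbow",tri((372,290),(85,240)),"wrist top cap",tri((270,190),(124,165)))
for z in(0,.1,.2,.3): print(z,plane(t,[(65,233),(120,265),(125,250),(85,240)],z)[:,:2].round(3).tolist())
o=get_obs();print(o["joint_pos"])
a=cv2.imread("pics/top0.png");cv2.imwrite("pics/dev.png",cv2.resize(a[200:310,40:160],None,fx=5,fy=5,interpolation=cv2.INTER_CUBIC))
E
```

```text
elbow (array([0.388, 0.521, 0.599]), np.float64(0.018)) wrist top cap (array([0.551, 0.397, 0.674]), np.float64(0.005))
0 [[0.455, 0.9], [0.339, 0.687], [0.391, 0.668], [0.429, 0.821]]
0.1 [[0.448, 0.845], [0.339, 0.644], [0.388, 0.627], [0.424, 0.77]]
0.2 [[0.441, 0.79], [0.339, 0.602], [0.385, 0.586], [0.418, 0.72]]
0.3 [[0.435, 0.735], [0.339, 0.56], [0.382, 0.545], [0.413, 0.67]]
[ 5.22084583e+01  2.03600846e+01  2.51616056e+00  4.06257102e-03
 -7.21647334e+01 -1.30773804e+02]
```

View pics/dev.png

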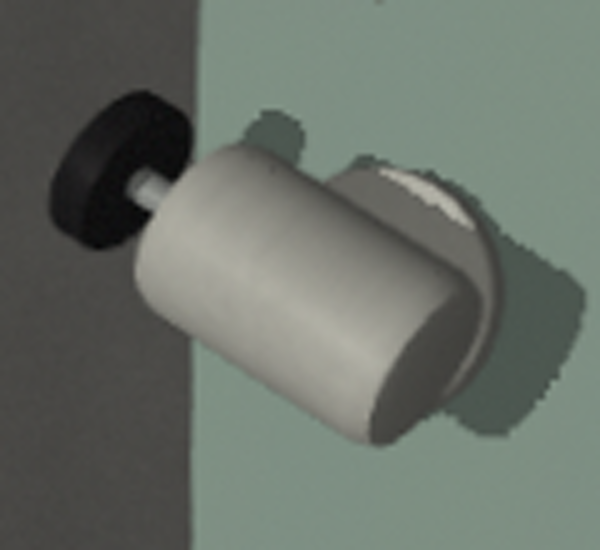

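The elbow centre is at z≈0.60, so after lowering its underside would be at about 0.32. Judging by its shadow, the device is about 0.15–0.2 m tall, so it should clear. I'll lower in two stages and look in between.

jog_arm([
  [0, 0, -8, 0],
  [0, 0, -15, 0],
  [0, 0, -15, 0],
  [0, 0, -15, 0],
  [0, 0, -15, 0],
  [0, 0, -15, 0],
  [0, 0, -15, 0],
  [0, 0, -12, 0],
  [0, 0, -7, 0],
  [0, 0, -3, 0],
])

```text
clock: 8.15
tool_pos: [0.5498, 0.3968, 0.1212]
orientation: [-179.9, -0.1, -168.5]
force: [-0.2, -0.1, -2.6]
opening: 0.0117
```

```bash
python3 - <<'E'
from m import *
for n in("side","top"):
    s=snapshot(n);save(s,"l3"+n)
print(get_obs()["opening"],get_obs()["tool_pos"],get_obs()["force"])
E
```

```text
0.011760817201550595 [0.55019772 0.39738171 0.12229125] [-0.31008474  0.16040108 -2.66664619]
```

View pics/l3side.png

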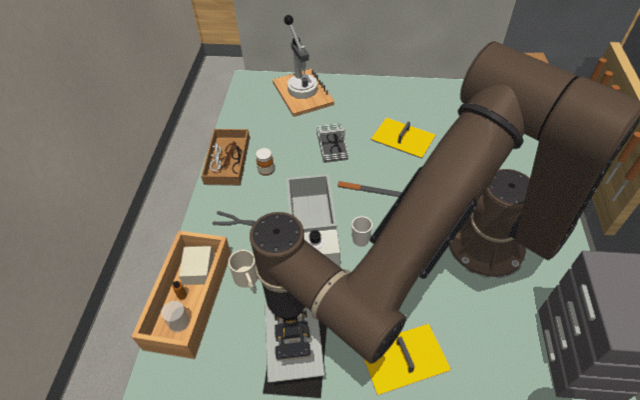

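View pics/l3top.png

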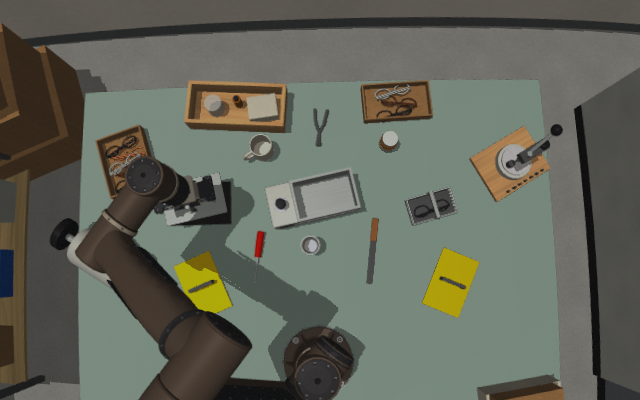

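The path is clear and the lid is level over the mat. Continuing the lowering.

jog_arm([
  [0, 0, -10, 0],
  [0, 0, -14, 0],
  [0, 0, -14, 0],
  [0, 0, -14, 0],
  [0, 0, -12, 0],
  [0, 0, -8, 0],
  [0, 0, -6, 0],
  [0, 0, -4, 0],
  [0, 0, -2, 0],
  [0, 0, -2, 0],
])

```text
clock: 9.08
tool_pos: [0.5504, 0.3979, 0.0368]
orientation: [180.0, 0.0, -168.5]
force: [0.4, 0.2, -2.1]
opening: 0.0116
```

jog_arm([
  [0, 0, -1, 0],
  [0, 0, -1, 0],
  [0, 0, -1, 0],
  [0, 0, -1, 0],
  [0, 0, 0, 0],
  [0, 0, 0, 0],
  [0, 0, 0, 0],
  [0, 0, 0, 0],
  [0, 0, 0, 0],
  [0, 0, 0, 0],
])

```text
clock: 9.92
tool_pos: [0.5501, 0.3977, 0.0326]
orientation: [180.0, 0.0, -168.5]
force: [0.1, 0.5, -2.7]
opening: 0.0117
```

jog_arm([
  [0, 0, -0.5, 0],
  [0, 0, -0.5, 0],
  [0, 0, -0.5, 0],
  [0, 0, 0, 0],
  [0, 0, 0, 0],
  [0, 0, 0, 0],
  [0, 0, 0, 0],
  [0, 0, 0, 0],
  [0, 0, 0, 0],
  [0, 0, 0, 0],
])

```text
clock: 10.75
tool_pos: [0.5502, 0.3977, 0.0325]
orientation: [180.0, 0.0, -168.5]
force: [-3.3, -1.8, 7.7]
opening: 0.012
```

The lid is on the mat, with the force reversed to +7.7 N. Releasing.

jog_arm([
  [0, 0, 0.5, 0],
  [0, 0, 0, 0],
  [0, 0, 0, 0],
  [0, 0, 0, 0],
  [0, 0, 0, 0],
  [0, 0, 0, 0],
  [0, 0, 0, 0],
  [0, 0, 0, 0],
  [0, 0, 0, 0],
  [0, 0, 0, 0],
], fingers=60)

```text
clock: 11.58
tool_pos: [0.5501, 0.3977, 0.0315]
orientation: [-180.0, -0.0, -168.5]
force: [0.3, -0.2, -1.0]
opening: 0.0596
```

jog_arm([
  [0, 0, 3, 0],
  [0, 0, 8, 0],
  [0, 0, 15, 0],
  [0, 0, 20, 0],
  [0, 0, 25, 0],
  [0, 0, 25, 0],
  [0, 0, 25, 0],
  [0, -5, 25, 0],
  [0, -10, 25, 0],
  [0, -20, 15, 0],
])

```text
clock: 12.42
tool_pos: [0.5509, 0.3641, 0.2214]
orientation: [179.9, 0.2, -168.4]
force: [0.5, 0.9, 1.4]
opening: 0.0598
```

jog_arm([
  [-1, -30, 0, 0.1],
  [-2, -40, 0, 0.1],
  [-2, -40, 0, 0.1],
  [-2, -40, 0, 0.1],
  [-2, -40, 0, 0.1],
  [-2, -40, 0, 0.1],
  [-2, -40, 0, 0.1],
  [-2, -40, 0, 0.1],
  [-2, -40, 0, 0.1],
  [-2, -40, 0, 0.1],
])

```text
clock: 13.25
tool_pos: [0.5307, -0.0292, 0.2188]
orientation: [-180.0, 0.1, -167.5]
force: [1.4, -0.6, 0.2]
opening: 0.0601
```

jog_arm([
  [-2, -40, 0, 0.1],
  [-2, -40, 0, 0.1],
  [-2, -40, 0, 0.1],
  [-2, -40, 0, 0.1],
  [-2, -40, 0, 0.1],
  [-2, -40, 0, 0],
  [-2, -40, 0, 0],
  [-2, -40, 0, 0],
  [-1, -30, 0, 0],
  [0, -20, 0, 0],
])

```text
clock: 14.08
tool_pos: [0.5133, -0.4004, 0.2182]
orientation: [-180.0, 0.0, -167.1]
force: [0.1, 1.3, 0.3]
opening: 0.0601
```

```bash
python3 - <<'E'
from m import *
s=snapshot("top");save(s,"b1top");t=snapshot("side");save(t,"b1side")
o=get_obs();print(o["tool_pos"],o["orientation"],o["force"])
E
```

```text
[ 0.51336131 -0.40036977  0.21761026] [-1.79979034e+02 -2.52583225e-02 -1.67208944e+02] [-0.86271932  0.12058514 -1.92220334]
```

View pics/b1top.png

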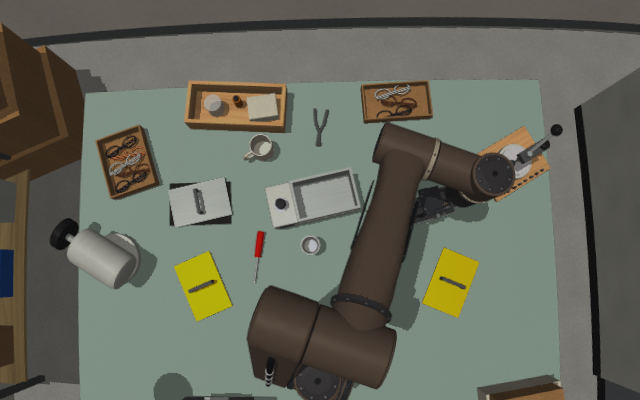

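View pics/b1side.png

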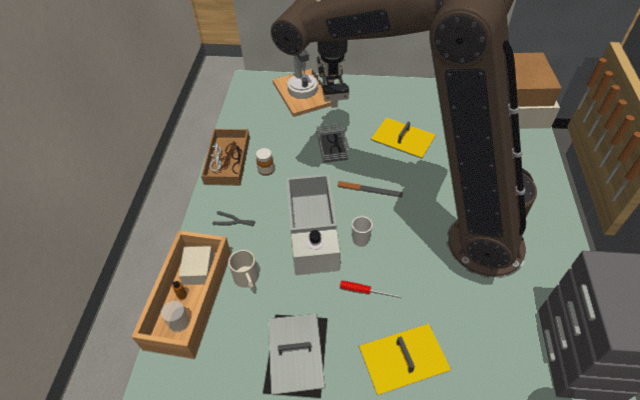

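The top view shows the grey lid flat on the mat, with its handle at (200,202) against the mat centre at (200,203). The tank is open at (322,193). I'll measure the tank, then descend on the basket.

```bash
python3 - <<'E'
from m import *
s=snapshot("top");im=s["image"].astype(int);g=im.max(2)
h=blob(s,(g<100).astype(np.uint8),(190,186,212,220));P=plane(s,h,.056);print("lidhandle on mat",rect(P),len(h))
u=blob(s,((g>125)&(im[:,:,1]-im[:,:,0]<12)).astype(np.uint8),(165,170,240,236));print("lid plate",rect(plane(s,u,.016)))
b=(255,160,375,240)
cv2.imwrite("pics/tank.png",cv2.resize(s["image"][b[1]:b[3],b[0]:b[2],::-1],None,fx=6,fy=6,interpolation=cv2.INTER_CUBIC))
k=blob(s,(g<70).astype(np.uint8),(270,192,295,216));print("knob",rect(plane(s,k,.146)))
E
```

```text
lidhandle on mat (array([0.5513, 0.3865]), array([0.0276, 0.089 ]), np.float32(11.65)) 177
lid plate (array([0.553 , 0.3967]), array([0.1358, 0.2058]), np.float32(101.87))
knob (array([0.5239, 0.1024]), array([0.0287, 0.0287]), np.float32(178.45))
```

View pics/tank.png

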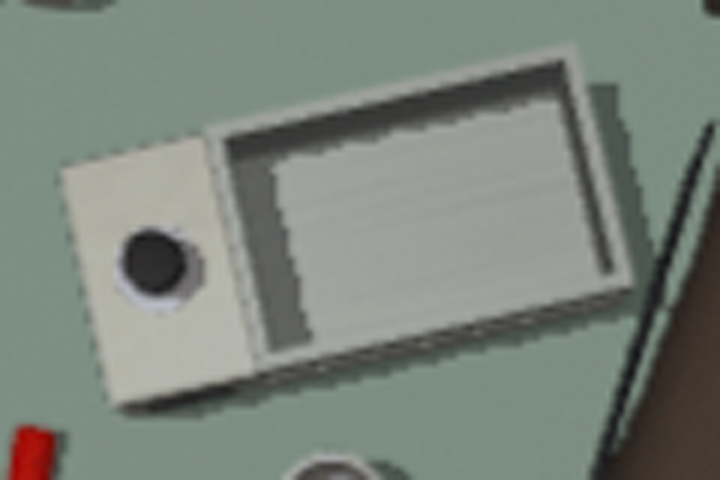

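jog_arm([
  [0, 0, -10, 0],
  [0, 0, -20, 0],
  [0, 0, -25, 0],
  [0, 0, -25, 0],
  [0, 0, -25, 0],
  [0, 0, -25, 0],
  [0, 0, -20, 0],
  [0, 0, -10, 0],
  [0, 0, -3, 0],
  [0, 0, 0, 0],
])

```text
clock: 15.07
tool_pos: [0.5142, -0.3966, 0.0543]
orientation: [180.0, -0.0, -167.0]
force: [-0.3, -0.2, 0.7]
opening: 0.0599
```

jog_arm([
  [0, -3, 0, 0],
  [0, 0, 0, 0],
  [0, 0, 0, 0],
  [0, 0, 0, 0],
  [0, 0, 0, 0],
  [0, 0, 0, 0],
  [0, 0, 0, 0],
  [0, 0, 0, 0],
  [0, 0, 0, 0],
  [0, 0, 0, 0],
], fingers=0)

```text
clock: 15.9
tool_pos: [0.5143, -0.4005, 0.0547]
orientation: [-180.0, 0.0, -167.0]
force: [-0.7, 0.2, 0.0]
opening: 0.0115
```

```bash
python3 - <<'E'
from m import *
s=snapshot("top");save(s,"b2")
c=np.array([255,160])+np.array([[210,130],[577,44],[632,287],[258,373]])/6-.5
P=plane(s,c,.12);print(P[:,:2].round(4),P.mean(0),[np.linalg.norm(P[i]-P[i-1]).round(4) for i in range(4)])
e=(P[0]-P[1])+(P[3]-P[2]);print("yaw",np.degrees(np.arctan2(-e[0],e[1])))
c=np.array([255,160])+np.array([[225,137],[565,60],[612,270],[270,352]])/6-.5
P=plane(s,c,.12);print("inner",P[:,:2].round(4),P.mean(0))
print(get_obs()["opening"])
E
```

```text
[[ 0.599   0.0741]
 [ 0.6406 -0.1255]
 [ 0.5075 -0.1503]
 [ 0.4669  0.051 ]] [ 0.55349513 -0.03765961  0.12      ] [np.float64(0.1341), np.float64(0.2039), np.float64(0.1354), np.float64(0.2054)]
yaw 11.602380519220238
inner [[ 0.5949  0.0661]
 [ 0.632  -0.1187]
 [ 0.517  -0.1399]
 [ 0.4779  0.0444]] [ 0.55545785 -0.03703106  0.12      ]
0.01136070637762936
```

View pics/b2.png

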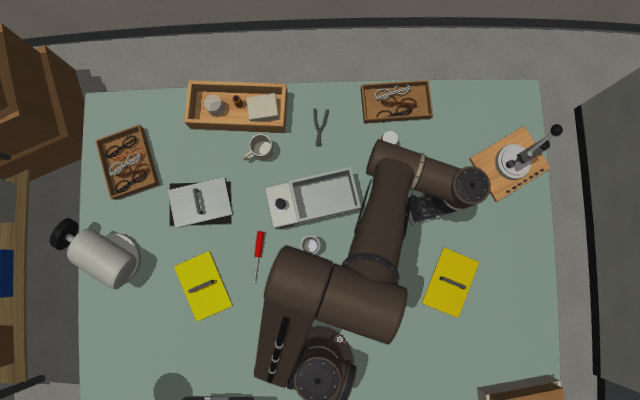

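The basket bar is gripped at an opening of 11.5 mm. The tank centre is at about (0.554, −0.038) with yaw 11.6°. Lifting.

jog_arm([
  [0, 0, 3, 0],
  [0, 0, 6, 0],
  [0, 0, 12, 0],
  [0, 0, 18, 0],
  [0, 0, 24, 0],
  [0, 0, 28, 0],
  [0, 0, 28, 0],
  [0, 0, 26, 0],
  [0, 0, 18, 0],
  [0, 0, 8, 0],
])

```text
clock: 16.78
tool_pos: [0.515, -0.4009, 0.2301]
orientation: [-179.8, 0.2, -167.0]
force: [0.2, 0.5, -1.4]
opening: 0.0112
```

```bash
python3 - <<'E'
from m import *
s=snapshot("side");b=(250,20,410,160)
cv2.imwrite("pics/b3.png",cv2.resize(s["image"][b[1]:b[3],b[0]:b[2],::-1],None,fx=4,fy=4,interpolation=cv2.INTER_CUBIC))
o=get_obs();print(o["tool_pos"],o["orientation"],o["force"],o["moment"],o["opening"])
E
```

```text
[ 0.51513211 -0.40092859  0.23000158] [-179.79689807    0.23535284 -166.99899648] [ 0.75478632 -0.01749506 -2.4922276 ] [-0.2148932  -0.23889965 -0.00169554] 0.011795492537286633
```

View pics/b3.png

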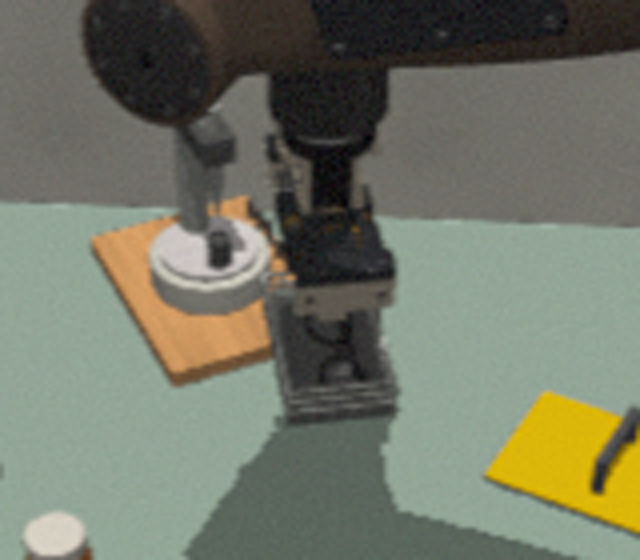

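The basket hangs level with the spectacles inside. Carrying it over the tank.

jog_arm([
  [1, 5, 0, 0],
  [1, 10, 0, 0],
  [2, 18, 0, -0.2],
  [2, 23, 0, -0.2],
  [3, 24, 0, -0.2],
  [3, 24, 0, -0.2],
  [3, 24, 0, -0.2],
  [3, 24, 0, -0.2],
  [3, 24, 0, -0.2],
  [3, 24, 0, 0],
])

```text
clock: 17.67
tool_pos: [0.537, -0.1982, 0.2236]
orientation: [179.9, -0.2, -168.4]
force: [0.3, 0.2, -4.0]
opening: 0.012
```

jog_arm([
  [3, 24, 0, 0],
  [3, 24, 0, 0],
  [3, 24, 0, 0],
  [3, 24, 0, 0],
  [2, 22, 0, 0],
  [1, 18, 0, 0],
  [1, 14, 0, 0],
  [0, 9, 0, 0],
  [0, 4, 0, 0],
  [0, 0, 0, 0],
])

```text
clock: 18.5
tool_pos: [0.5535, -0.0365, 0.2247]
orientation: [180.0, -0.1, -168.3]
force: [-1.0, 0.9, -3.6]
opening: 0.0116
```

```bash
python3 - <<'E'
from m import *
s=snapshot("side");save(s,"b4")
t=snapshot("top");save(t,"b4t")
o=get_obs();print(o["tool_pos"],o["orientation"],o["force"],o["opening"])
E
```

```text
[ 0.55376946 -0.03760143  0.22511914] [-1.79994387e+02 -5.18951884e-02 -1.68409766e+02] [-2.23140414e-03  3.33539520e-01 -4.23374995e+00] 0.011794519736567036
```

View pics/b4.png

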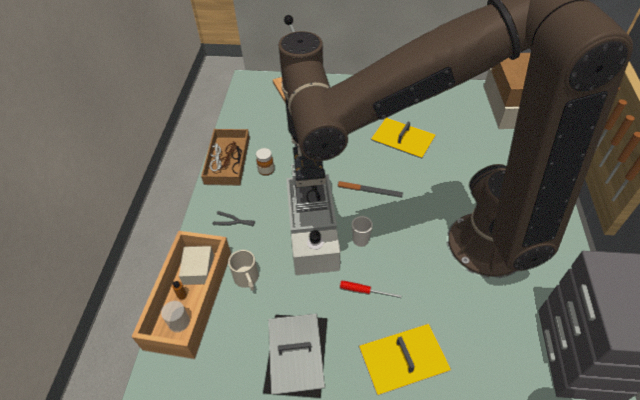

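jog_arm([
  [1, 0, -4, 0],
  [0, 0, -8, 0],
  [0, 0, -10, 0],
  [0, 0, -10, 0],
  [0, 0, -10, 0],
  [0, 0, -10, 0],
  [0, 0, -10, 0],
  [0, 0, -10, 0],
  [0, 0, -8, 0],
  [0, 0, -5, 0],
])

```text
clock: 19.43
tool_pos: [0.5547, -0.0374, 0.1391]
orientation: [180.0, -0.1, -168.4]
force: [0.1, -0.0, -3.4]
opening: 0.0116
```

```bash
python3 - <<'E'
from m import *
for n,b in(("side",(260,130,380,270)),("top",(255,140,400,240))):
    s=snapshot(n);cv2.imwrite(f"pics/b5{n}.png",cv2.resize(s["image"][b[1]:b[3],b[0]:b[2],::-1],None,fx=4,fy=4,interpolation=cv2.INTER_CUBIC))
o=get_obs();print(o["tool_pos"],o["orientation"],o["force"],o["opening"])
E
```

```text
[ 0.55457953 -0.03741874  0.1394411 ] [-1.79997482e+02 -1.05557880e-01 -1.68416264e+02] [ 0.45240224 -1.00833326 -4.12544647] 0.011515051837417259
```

View pics/b5side.png

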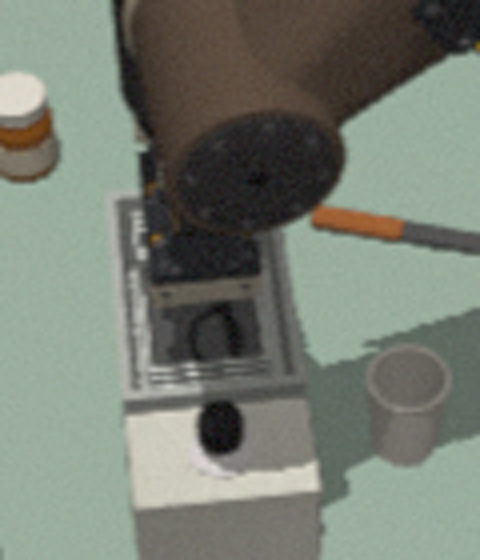

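View pics/b5top.png

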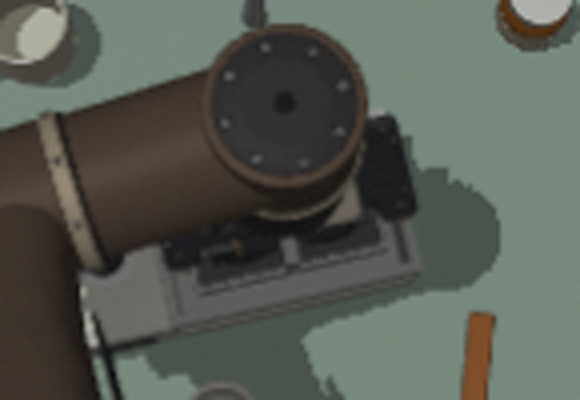

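The basket is inside the opening with clearance all round. Lowering to the floor.

jog_arm([
  [0, 0, -5, 0],
  [0, 0, -8, 0],
  [0, 0, -8, 0],
  [0, 0, -8, 0],
  [0, 0, -8, 0],
  [0, 0, -6, 0],
  [0, 0, -4, 0],
  [0, 0, -2, 0],
  [0, 0, -2, 0],
  [0, 0, -1, 0],
])

```text
clock: 20.37
tool_pos: [0.5553, -0.0373, 0.0885]
orientation: [-180.0, 0.0, -168.4]
force: [-0.4, -0.1, -3.1]
opening: 0.0118
```

jog_arm([
  [0, 0, -0.5, 0],
  [0, 0, -0.5, 0],
  [0, 0, -0.5, 0],
  [0, 0, -0.5, 0],
  [0, 0, 0, 0],
  [0, 0, 0, 0],
  [0, 0, 0, 0],
  [0, 0, 0, 0],
  [0, 0, 0, 0],
  [0, 0, 0, 0],
])

```text
clock: 21.2
tool_pos: [0.5552, -0.0373, 0.0866]
orientation: [180.0, 0.0, -168.4]
force: [0.8, -0.3, -3.1]
opening: 0.0113
```

jog_arm([
  [0, 0, -0.5, 0],
  [0, 0, -0.5, 0],
  [0, 0, -0.5, 0],
  [0, 0, -0.5, 0],
  [0, 0, 0, 0],
  [0, 0, 0, 0],
  [0, 0, 0, 0],
  [0, 0, 0, 0],
  [0, 0, 0, 0],
  [0, 0, 0, 0],
])

```text
clock: 22.03
tool_pos: [0.5551, -0.0373, 0.0847]
orientation: [-180.0, -0.0, -168.4]
force: [-2.7, 0.1, 1.4]
opening: 0.0117
```

The basket is standing on the floor, at z as predicted with the force reversed. Opening the fingers.

jog_arm([
  [0, 0, -0.3, 0],
  [0, 0, 0, 0],
  [0, 0, 0, 0],
  [0, 0, 0, 0],
  [0, 0, 0, 0],
  [0, 0, 0, 0],
  [0, 0, 0, 0],
  [0, 0, 0, 0],
  [0, 0, 0, 0],
  [0, 0, 0, 0],
], fingers=50)

```text
clock: 22.87
tool_pos: [0.5551, -0.0373, 0.0843]
orientation: [-180.0, -0.0, -168.4]
force: [-0.3, -0.7, -0.1]
opening: 0.0501
```

jog_arm([
  [0, 0, 3, 0],
  [0, 0, 6, 0],
  [0, 0, 12, 0],
  [0, 0, 18, 0],
  [0, 0, 20, 0],
  [0, 0, 20, 0],
  [0, 0, 20, 0],
  [0, 0, 20, 0],
  [0, 0, 20, 0],
  [0, 10, 10, 0],
])

```text
clock: 23.7
tool_pos: [0.556, -0.028, 0.2366]
orientation: [-180.0, 0.2, -168.5]
force: [1.1, -0.2, 1.3]
opening: 0.0499
```

Now back to the lid at its release pose (0.5501, 0.3977), then I'll check the tank from there.

jog_arm([
  [0, 25, 0, 0],
  [-1, 38, 0, 0],
  [-1, 40, 0, 0],
  [-1, 40, 0, 0],
  [-1, 40, 0, 0],
  [-1, 40, 0, 0],
  [0, 40, 0, 0],
  [0, 40, 0, 0],
  [0, 40, 0, 0],
  [0, 40, 0, 0],
])

```text
clock: 24.53
tool_pos: [0.5493, 0.3581, 0.2334]
orientation: [180.0, -0.0, -168.4]
force: [0.6, 0.3, 0.5]
opening: 0.0499
```

jog_arm([
  [0, 28, 0, 0],
  [0, 14, -10, 0],
  [0, 0, -20, 0],
  [0, 0, -20, 0],
  [0, 0, -20, 0],
  [0, 0, -20, 0],
  [0, 0, -10, 0],
  [0, 0, 0, 0],
  [0, 0, 0, 0],
  [0, 0, 0, 0],
])

```text
clock: 25.37
tool_pos: [0.5507, 0.3981, 0.1346]
orientation: [180.0, 0.1, -168.4]
force: [0.8, 0.3, 0.5]
opening: 0.0502
```

```bash
python3 - <<'E'
from m import *
s=snapshot("side");save(s,"c1s")
t=snapshot("top");save(t,"c1t")
b=(255,150,375,240)
cv2.imwrite("pics/c1c.png",cv2.resize(t["image"][b[1]:b[3],b[0]:b[2],::-1],None,fx=6,fy=6,interpolation=cv2.INTER_CUBIC))
o=get_obs();print(o["tool_pos"],o["orientation"],o["force"],o["opening"])
E
```

```text
[0.55074607 0.39821007 0.1348508 ] [ 1.79923278e+02  1.12914435e-01 -1.68416588e+02] [0.55938955 0.2517024  0.01882563] 0.04993786980057235
```

View pics/c1s.png

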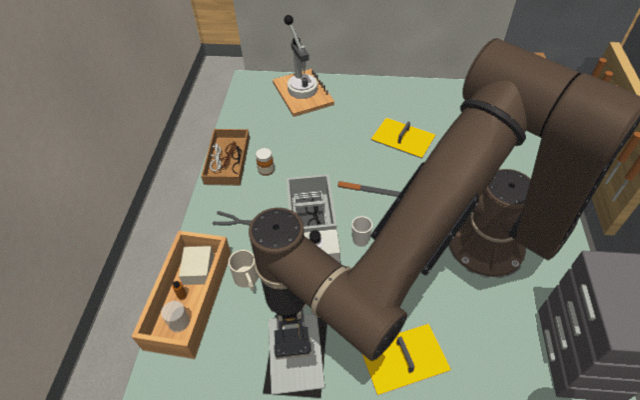

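View pics/c1c.png

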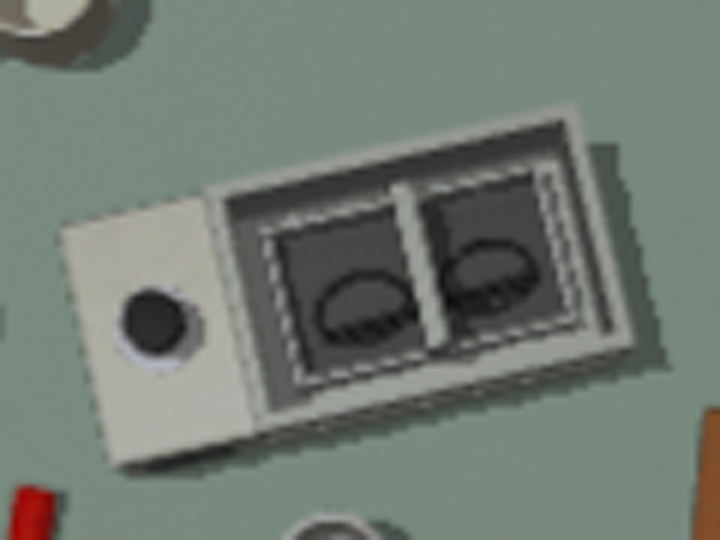

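The basket stands square in the tank with the spectacles in it. Next I'll grasp the lid.

jog_arm([
  [0, 0, -15, 0],
  [0, 0, -20, 0],
  [0, 0, -20, 0],
  [0, 0, -20, 0],
  [0, 0, -15, 0],
  [0, 0, -8, 0],
  [0, 0, -4, 0],
  [0, 0, 0, 0],
  [0, 0, 0, 0],
  [0, 0, 0, 0],
])

```text
clock: 26.3
tool_pos: [0.5508, 0.3984, 0.0326]
orientation: [179.9, 0.1, -168.4]
force: [-0.3, -0.3, -0.4]
opening: 0.05
```

jog_arm([
  [0, 0, 0, 0],
  [0, 0, 0, 0],
  [0, 0, 0, 0],
  [0, 0, 0, 0],
  [0, 0, 0, 0],
  [0, 0, 0, 0],
  [0, 0, 0, 0],
  [0, 0, 0, 0],
  [0, 0, 0, 0],
  [0, 0, 0, 0],
], fingers=0)

```text
clock: 27.13
tool_pos: [0.5501, 0.3977, 0.0313]
orientation: [180.0, 0.0, -168.4]
force: [-0.0, -0.1, 0.5]
opening: 0.0115
```

jog_arm([
  [0, 0, 3, 0],
  [0, 0, 8, 0],
  [0, 0, 16, 0],
  [0, 0, 24, 0],
  [0, 0, 30, 0],
  [0, 0, 32, 0],
  [0, 0, 32, 0],
  [0, 0, 30, 0],
  [0, 0, 22, 0],
  [0, 0, 10, 0],
])

```text
clock: 27.97
tool_pos: [0.551, 0.3983, 0.2429]
orientation: [179.8, 0.3, -168.4]
force: [0.4, 0.2, -2.6]
opening: 0.0116
```

jog_arm([
  [0, -8, 3, 0],
  [0, -16, 0, 0],
  [0, -24, 0, 0],
  [0, -27, 0, 0],
  [0, -27, 0, 0],
  [0, -27, 0, 0],
  [0, -27, 0, 0],
  [0, -27, 0, 0],
  [0, -27, 0, 0],
  [0, -27, 0, 0],
])

```text
clock: 28.8
tool_pos: [0.5484, 0.1577, 0.2389]
orientation: [-179.9, -0.2, -168.4]
force: [-0.4, -0.2, -2.8]
opening: 0.0118
```

jog_arm([
  [0, -27, 0, 0],
  [0, -27, 0, 0],
  [0, -27, 0, 0],
  [1, -27, 0, 0],
  [1, -27, 0, 0],
  [0, -25, 0, 0],
  [0, -20, 0, 0],
  [0, -13, 0, 0],
  [0, -7, 0, 0],
  [0, 0, 0, 0],
])

```text
clock: 29.63
tool_pos: [0.5512, -0.0408, 0.2402]
orientation: [180.0, -0.1, -168.5]
force: [-0.0, -0.7, -3.2]
opening: 0.0115
```

```bash
python3 - <<'E'
from m import *
s=snapshot("side");save(s,"d1s")
t=snapshot("top");save(t,"d1t")
b=(255,130,375,250)
cv2.imwrite("pics/d1c.png",cv2.resize(s["image"][b[1]:b[3],b[0]:b[2],::-1],None,fx=4.8,fy=4.8,interpolation=cv2.INTER_CUBIC))
o=get_obs();print(o["tool_pos"],o["orientation"],o["force"],o["opening"])
E
```

```text
[ 0.55185516 -0.0391265   0.24069777] [ 1.79984555e+02 -4.14586254e-02 -1.68444543e+02] [ 0.60249883  0.59733812 -3.13553788] 0.011554261104548751
```

View pics/d1c.png

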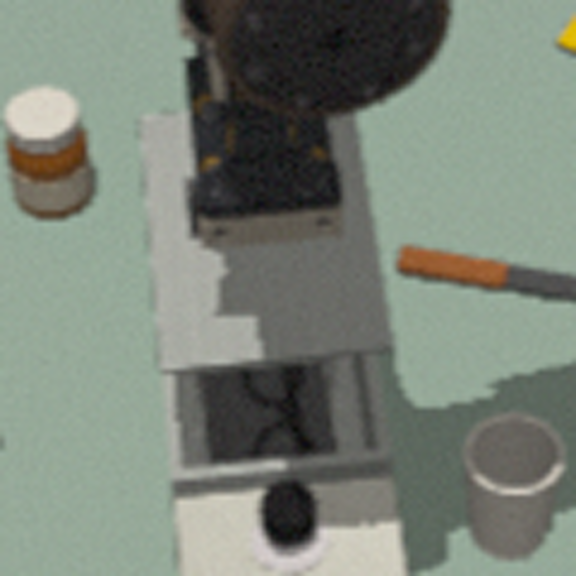

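The pose is within 0.5 mm of the original grasp position. Lowering onto the tank.

jog_arm([
  [0, 0, -8, 0],
  [0, 0, -14, 0],
  [0, 0, -15, 0],
  [0, 0, -15, 0],
  [0, 0, -14, 0],
  [0, 0, -10, 0],
  [0, 0, -6, 0],
  [0, 0, -4, 0],
  [0, 0, -2, 0],
  [0, 0, 0, 0],
])

```text
clock: 30.57
tool_pos: [0.5523, -0.0392, 0.1532]
orientation: [-180.0, 0.0, -168.4]
force: [0.9, 1.0, -2.2]
opening: 0.0116
```

jog_arm([
  [0, 0, -1, 0],
  [0, 0, -1, 0],
  [0, 0, -1, 0],
  [0, 0, -1, 0],
  [0, 0, -1, 0],
  [0, 0, -1, 0],
  [0, 0, -1, 0],
  [0, 0, 0, 0],
  [0, 0, 0, 0],
  [0, 0, 0, 0],
])

```text
clock: 31.4
tool_pos: [0.5522, -0.0393, 0.1463]
orientation: [-180.0, -0.0, -168.4]
force: [0.1, -0.8, -2.5]
opening: 0.0116
```

jog_arm([
  [0, 0, -1, 0],
  [0, 0, -1, 0],
  [0, 0, -1, 0],
  [0, 0, -0.5, 0],
  [0, 0, 0, 0],
  [0, 0, 0, 0],
  [0, 0, 0, 0],
  [0, 0, 0, 0],
  [0, 0, 0, 0],
  [0, 0, 0, 0],
])

```text
clock: 32.23
tool_pos: [0.5522, -0.0393, 0.1428]
orientation: [-180.0, 0.0, -168.4]
force: [0.5, 0.7, -3.7]
opening: 0.0114
```

jog_arm([
  [0, 0, -0.5, 0],
  [0, 0, -0.5, 0],
  [0, 0, -0.5, 0],
  [0, 0, 0, 0],
  [0, 0, 0, 0],
  [0, 0, 0, 0],
  [0, 0, 0, 0],
  [0, 0, 0, 0],
  [0, 0, 0, 0],
  [0, 0, 0, 0],
])

```text
clock: 33.07
tool_pos: [0.5521, -0.0394, 0.1413]
orientation: [180.0, 0.0, -168.4]
force: [-1.1, -0.2, -2.8]
opening: 0.0116
```

jog_arm([
  [0, 0, -0.5, 0],
  [0, 0, -0.5, 0],
  [0, 0, 0, 0],
  [0, 0, 0, 0],
  [0, 0, 0, 0],
  [0, 0, 0, 0],
  [0, 0, 0, 0],
  [0, 0, 0, 0],
  [0, 0, 0, 0],
  [0, 0, 0, 0],
])

```text
clock: 33.9
tool_pos: [0.5522, -0.0393, 0.1412]
orientation: [-180.0, 0.0, -168.4]
force: [-3.5, 1.5, 6.6]
opening: 0.0119
```

The lid seats at z=0.1412, as predicted. Releasing.

jog_arm([
  [0, 0, 0.5, 0],
  [0, 0, 0, 0],
  [0, 0, 0, 0],
  [0, 0, 0, 0],
  [0, 0, 0, 0],
  [0, 0, 0, 0],
  [0, 0, 0, 0],
  [0, 0, 0, 0],
  [0, 0, 0, 0],
  [0, 0, 0, 0],
], fingers=60)

```text
clock: 34.73
tool_pos: [0.5521, -0.0394, 0.1407]
orientation: [-180.0, -0.0, -168.4]
force: [-0.1, 0.0, -0.2]
opening: 0.0597
```

jog_arm([
  [0, 0, 4, 0],
  [0, 0, 8, 0],
  [0, 0, 14, 0],
  [0, 0, 16, 0],
  [0, 0, 16, 0],
  [0, 0, 16, 0],
  [0, 0, 16, 0],
  [0, 0, 8, 7],
  [0, 0, 4, 7],
  [0, 0, 0, 7],
])

```text
clock: 35.57
tool_pos: [0.5528, -0.0393, 0.2451]
orientation: [-179.9, 0.2, -147.1]
force: [-0.2, -0.0, -0.6]
opening: 0.0601
```

jog_arm([
  [-2, 14, 0, 7],
  [-3, 14, 0, 7],
  [-3, 15, 0, 7],
  [-3, 15, 0, 7],
  [-3, 15, 0, 7],
  [-3, 15, 0, 7],
  [-3, 15, 0, 7],
  [-3, 14, 0, 7],
  [-3, 14, 0, 7],
  [-2, 12, 0, 6],
], fingers=70)

```text
clock: 36.4
tool_pos: [0.524, 0.1045, 0.2438]
orientation: [-179.9, 0.0, -78.0]
force: [0.2, -0.0, -0.2]
opening: 0.0702
```

```bash
python3 - <<'E'
from m import *
s=snapshot("side");save(s,"e1s")
t=snapshot("top");save(t,"e1t")
o=get_obs();print(o["tool_pos"],o["orientation"],o["force"],o["opening"],o["joint_pos"])
E
```

```text
[0.52412985 0.10499395 0.24367264] [-1.79936750e+02  2.17482943e-02 -7.81502658e+01] [-0.26184908 -0.44699642  0.57371205] 0.06965662302778114 [ 3.23561610e+01  6.59373637e+00 -1.55457057e+01  1.93040275e-03
 -6.77936969e+01 -2.05071673e+01]
```

View pics/e1s.png

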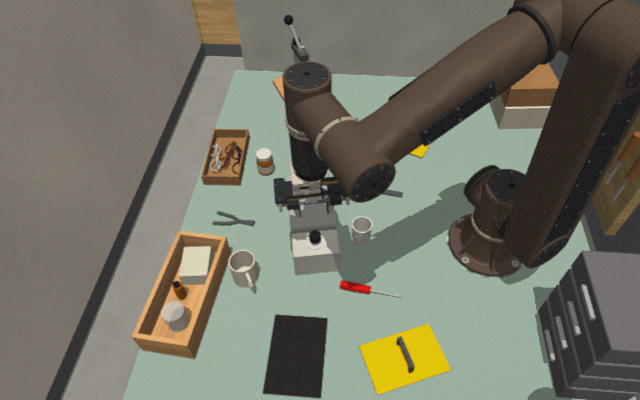

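View pics/e1t.png

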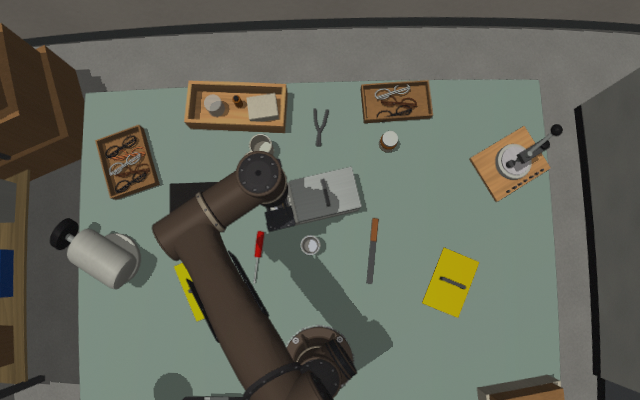

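The lid is back on the tank and the knob is clear. The gripper is above it with its jaws along the cleaner's x. Descending.

jog_arm([
  [0.5, -1.5, -10, 0],
  [0, 0, -18, 0],
  [0, 0, -20, 0],
  [0, 0, -20, 0],
  [0, 0, -20, 0],
  [0, 0, -16, 0],
  [0, 0, -12, 0],
  [0, 0, -7, 0],
  [0, 0, -4, 0],
  [0, 0, 0, 0],
])

```text
clock: 37.33
tool_pos: [0.5244, 0.1015, 0.1151]
orientation: [179.9, -0.0, -78.5]
force: [-0.2, 1.0, 0.2]
opening: 0.07
```

jog_arm([
  [0, 0, 0, 0],
  [0, 0, 0, 0],
  [0, 0, 0, 0],
  [0, 0, 0, 0],
  [0, 0, 0, 0],
  [0, 0, 0, 0],
  [0, 0, 0, 0],
  [0, 0, 0, 0],
  [0, 0, 0, 0],
  [0, 0, 0, 0],
], fingers=0)

```text
clock: 38.17
tool_pos: [0.5251, 0.1023, 0.1161]
orientation: [-179.9, 0.0, -78.4]
force: [2.1, 0.8, 1.1]
opening: 0.0333
```

The knob is gripped at 33.3 mm. Pulling it up.

jog_arm([
  [0, 0, 2, 0],
  [0, 0, 3, 0],
  [0, 0, 3, 0],
  [0, 0, 3, 0],
  [0, 0, 3, 0],
  [0, 0, 3, 0],
  [0, 0, 3, 0],
  [0, 0, 3, 0],
  [0, 0, 3, 0],
  [0, 0, 1, 0],
])

```text
clock: 39.0
tool_pos: [0.5251, 0.1024, 0.1426]
orientation: [-180.0, 0.0, -78.4]
force: [6.4, -0.2, -7.5]
opening: 0.0333
```

jog_arm([
  [0, 0, 0.5, 0],
  [0, 0, 0.5, 0],
  [0, 0, 0, 0],
  [0, 0, 0, 0],
  [0, 0, 0, 0],
  [0, 0, 0, 0],
  [0, 0, 0, 0],
  [0, 0, 0, 0],
  [0, 0, 0, 0],
  [0, 0, 0, 0],
])

```text
clock: 39.83
tool_pos: [0.5251, 0.1024, 0.1433]
orientation: [-180.0, 0.0, -78.4]
force: [6.5, 0.1, -7.1]
opening: 0.0336
```

```bash
python3 - <<'E'
from m import *
s=snapshot("side");b=(255,130,375,280)
cv2.imwrite("pics/f1.png",cv2.resize(s["image"][b[1]:b[3],b[0]:b[2],::-1],None,fx=4,fy=4,interpolation=cv2.INTER_CUBIC))
o=get_obs();print(o["tool_pos"],o["force"],o["opening"])
E
```

```text
[0.52505848 0.1023883  0.14323663] [ 6.82114273 -0.46414624 -8.20738507] 0.03352649720208162
```

View pics/f1.png

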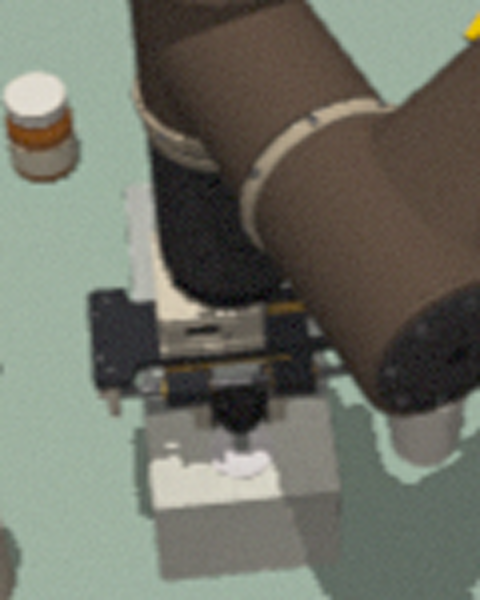

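The knob is up about 27 mm at 7–8 N and its stem is visible. I'll go on to the stop and hold.

jog_arm([
  [0, 0, 0.5, 0],
  [0, 0, 0.5, 0],
  [0, 0, 0.5, 0],
  [0, 0, 0, 0],
  [0, 0, 0, 0],
  [0, 0, 0, 0],
  [0, 0, 0, 0],
  [0, 0, 0, 0],
  [0, 0, 0, 0],
  [0, 0, 0, 0],
])

```text
clock: 40.72
tool_pos: [0.525, 0.1024, 0.1442]
orientation: [-180.0, 0.0, -78.4]
force: [8.2, -0.2, -11.8]
opening: 0.0335
```

The knob is at its stop: the force jumped to 11.8 N with 28 mm of travel, held for more than 0.5 s. Letting go.

jog_arm([
  [0, 0, 0, 0],
  [0, 0, 0, 0],
  [0, 0, 0, 0],
  [0, 0, 0, 0],
  [0, 0, 0, 0],
  [0, 0, 0, 0],
  [0, 0, 0, 0],
  [0, 0, 0, 0],
  [0, 0, 0, 0],
  [0, 0, 0, 0],
], fingers=75)

```text
clock: 41.55
tool_pos: [0.5246, 0.1021, 0.1453]
orientation: [-180.0, -0.0, -78.4]
force: [-0.6, 0.6, 0.0]
opening: 0.0752
```

jog_arm([
  [0, 0, 5, 0],
  [0, 0, 15, 0],
  [0, 0, 20, 0],
  [0, 0, 20, 0],
  [0, 0, 20, 0],
  [0, 5, 20, 0],
  [0, 20, 20, 0],
  [0, 30, 20, 0],
  [0, 40, 10, 0],
  [0, 40, 0, 0],
])

```text
clock: 42.38
tool_pos: [0.5256, 0.2386, 0.2993]
orientation: [-179.7, 0.1, -78.5]
force: [1.4, 0.1, -0.1]
opening: 0.0749
```

jog_arm([
  [0, 40, 0, 0],
  [0, 40, 0, 0],
  [0, 40, 0, 0],
  [0, 20, 0, 0],
  [0, 0, 0, 0],
  [0, 0, 0, 0],
  [0, 0, 0, 0],
  [0, 0, 0, 0],
  [0, 0, 0, 0],
  [0, 0, 0, 0],
])

```text
clock: 43.22
tool_pos: [0.5249, 0.3763, 0.2958]
orientation: [-180.0, 0.0, -78.5]
force: [0.2, 0.0, -0.2]
opening: 0.0748
```

```bash
python3 - <<'E'
from m import *
t=snapshot("top");save(t,"z_t");s=snapshot("side");save(s,"z_s")
o=get_obs();print(o["tool_pos"],o["force"],o["clock"])
im=t["image"].astype(int);g=im.max(2)
k=blob(t,(g<70).astype(np.uint8),(270,192,295,216));print("knob",rect(plane(t,k,.146)))
h=blob(t,(g<110).astype(np.uint8),(305,165,345,215));print("lidhandle",rect(plane(t,h,.166)))
b=(255,150,375,240);cv2.imwrite("pics/z_tc.png",cv2.resize(t["image"][b[1]:b[3],b[0]:b[2],::-1],None,fx=6,fy=6,interpolation=cv2.INTER_CUBIC))
E
```

```text
[0.52482162 0.37651978 0.29570149] [ 0.05116936 -0.26635089 -0.04312855] 43.3167
knob (array([0.5239, 0.1024]), array([0.0287, 0.0287]), np.float32(178.45))
lidhandle (array([ 0.5529, -0.0433]), array([0.0196, 0.0894]), np.float32(11.08))
```

View pics/z_tc.png

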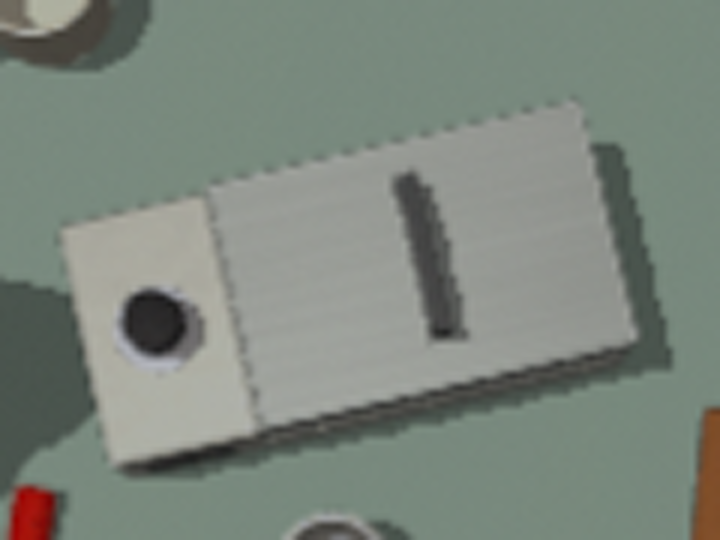

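View pics/z_s.png

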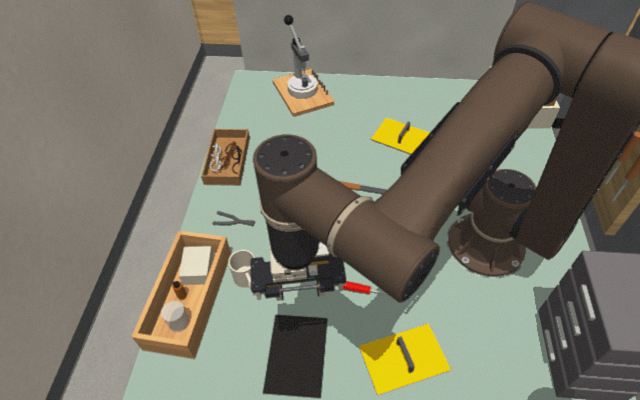

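The lid is seated flush and square. The handle is at pixel (327,192) and the knob is at its original pixels (281,204). Nothing is touching the robot, so I'm handing in.

```bash
python3 -c "
from plant import close_job
print(close_job())"
```

```text
the job is handed in; nothing more can be done
None
```

I carried out every step and handed the job in at about 43 s of the 72 s allowed; the hand-in gave no verdict.

- **Lid off:** I lifted the grey lid by its bar and set it on the mat. It measured about 3 mm from the mat's middle, and I let go only after feeling contact.
- **Basket:** I lowered it until the force reversed at the predicted floor height. The top picture then showed it square in the tank with the spectacles inside.
- **Lid back on:** I returned it to the original grip position to within about 0.5 mm. It made contact at the predicted seated height.
- **Starter knob:** I pulled it up 28 mm, where the force jumped to 11.8 N at the stop. I held it there for more than half a second and let it spring back.

**Last checks:** The lid was flush on the tank and the knob was back at exactly its starting pixels. The force on the tool was about 0 N with the arm clear. The bystanders that were in view looked unmoved; I did not measure them.

**One small disagreement:** The lid bar now measures about 2 mm further along −y, and turned about 2° from its first measurement. That is well inside the limits.

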